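# Refit the cover of the gas valve box

## Robot

A 7-joint arm with a two-finger parallel gripper is mounted at the origin on a cart in front of the work surface, level with it; the furniture and walls round the work are solid. World frame = base frame: x ahead of the robot, y to its left, z up, the work surface at z = 0. Lengths are in m, angles in rad, forces in N, time in s.
With the tool pointing down it reaches from about 0.425 to 0.825 m from the base axis. Payload 3.6 kg.
Tool frame: the origin (TCP) lies midway between the tips of the shut fingers; the grasp point (between the pads) lies 19 mm behind it; z points along the fingers, y is the direction in which the jaws open and shut (so a half turn about z gives the same grasp; the last joint's range is limited). The gripper opens to 93 mm and grips with 3 to 60 N. Pads are 15 mm wide; open, the fingers measure 128 mm over their backs; the gripper's body (75 mm by 188 mm) begins 65 mm behind the grasp point.
Start: joints at [1.145, 0.615, -0.013, 1.423, 0.008, 1.103, -0.04], TCP at [0.253, -0.599, 0.219] pointing down, gripper open.
Joint ranges: [-3.12, 3.12], [-0.3, 2.06], [-1.34, 1.32], [0.26, 2.42], [-1.36, 4.5], [0.01, 1.98], [-2.84, 2.84]. Speed limits (rad/s): [2.79, 2.79, 3.14, 3.14, 3.14, 3.14, 3.14].

## Interface

Orientations are given as a unit quaternion [w, x, y, z].
In Python, from plant import monitor, imaging, manip gives the robot as it stands.
- The arm moves only by the shell command python3 -m pendant 'ROWS' [FORCE]. ROWS is a JSON object of lists of equal length, an entry for each row: "gripper": the opening, from 0 (shut) to 1 (fully open); "slide": the shift along the world's x, y, z in m, a list of three; "angular": the turn, a rotation vector about the world's x, y, z in rad, a list of three. In form: {"gripper": [gripper, ...], "slide": [[x, y, z], ...], "angular": [[ax, ay, az], ...]}. A call has exactly 5 rows; each row is the pose to reach, as a shift and turn from the pose commanded when the call began; what a row does not reach only later rows make up. A row lasts 1/8 s, in which the tool goes at most 62.5 mm and 10.7 degrees, less where a joint would pass 70% of its speed; a pose out of reach is approached as far as the arm can. A call with a gripper value outside its range is refused whole. The fingers move at their own pace and stop on an object; FORCE is the grip in N (left out, the last holds). Time passes only in rows, so rows that repeat a pose let the fingers close, or fill a call up. It gives the time, the measured TCP pose, the force and the opening at its end, in the units of the state.
- monitor.read_state(): the state, without advancing time (a new reading comes with each control period).
- imaging.grab_frame(name): name is "scene" or "top" or "wrist"; returns the picture (384x512x3 uint8, red, green, blue); there is no depth.
- imaging.camera_model(name): a dict with "mtx" (3x3 intrinsics, pixels), "k1" (the pictures are not rectified: a ray, as slopes to the right and down, at radius r is drawn at 1 + k1 r^2 times it, then the intrinsics apply), "eye" and "attitude" of the camera in the world; the wrist camera has in their place "hand_eye" (4x4, takes a point from camera to tool coordinates, whose origin is the TCP and whose axes are the flange's). Camera axes: x right, y up, looking along -z (the intrinsics and any distortion apply to the point x, -y, -z); pixel columns grow to the right and rows downward; lengths in m; the calibration is good to about 2 mm. A picture is of the moment at which its call begins: read the wrist's pose just before it. camera_model takes no time and is no camera call.
- manip.finish_job(): hands the job in, once; it reports no verdict.
The state is a dict: "clock": time; "joint_positions": joint angles; "dq": joint speeds; "joint_torque": joint torques, N m; "tool_pos": TCP position; "tcp_rot": TCP orientation; "contact_force": force on the tool from outside, world axes, zero at the start; "wrist_torque": the same for the moment, N m; "opening": finger opening in m.
Only numpy, scipy, OpenCV 4.12 (cv2) and the standard library are available. Lean on these libraries where they do the work, as an engineer would, in place of code of your own. Each camera call takes 0.05 s, during which the arm holds its last target.

## Task

Close the open gas valve box with the longer of the two covers: take it by its handle, tilt it so that its end goes in under the lip at the front of the box, then swing it down until it lies flat in the pocket before you let go. Leave the short cover where it lies.

Things in the scene. Friction and masses are not known exactly. Their poses are not given: they have to be found in the camera images.
- valve_box: Grey open box fixed to the bench, 144x106 mm, yaw within 18 deg. Origin: centre of its underside; x to the back (two brass ports stick out there, 22 mm), y left, z up. Pocket centred on it: x -63 to 63, y -43 to 43 mm; the cover lies on a ledge at z 18 (a cavity in it, x -9 to 45, is too small to fall into). Side and back walls reach z 36. Seated, the long cover is centred, with 8 mm play each way.
- lip_edge (a point): Middle of the lower rear edge of the steel lip that overhangs the box's front (-x) end. In the box frame it is at x -37, y 0, z 38 mm; the lip covers x -72 to -37 over the full width, 6 mm thick, 20 mm above the ledge. The mouth left open is 100 mm long: the 110 mm cover cannot go in flat. Front edge down by 10 to 18 deg and just over the ledge, it slides about 18 mm under the lip.
- long_cover: Loose flat aluminium plate 110 (x) x 70 (y) x 6 mm, about 0.16 kg, same both ways round. Origin: centre of its underside; z up. Black bow handle: bar along x, 64 long, 12 wide (y), 14 high, z 36 to 50 mm, a post at each end, 44 mm free between; grasp its middle across the 12 mm. Lies flat on the bench left or right of the box, x to the back within 23 deg.
- short_cover: Not to be used: same make, but the plate is only 72 mm (x) x 70 mm (y) x 6 mm and the bar of its handle 48 mm long. Origin: centre of its underside. Lies on the other side of the box from the long cover. Behind all three stands a tall instrument with a closed door, whose handle reaches out to x = 0.68 m in the world frame: keep the hand clear of it when crossing the bench.

How it is judged:
On the way:
1. the long cover lies flat in the pocket, its end under the lip, while the fingers still hold or touch it (horizontal distance between long_cover and valve_box below 0.016 m and z of long_cover in the frame of valve_box below 0.025 m and angle between long_cover's own z axis and vertical below 0.09 rad and contact force between the fingers and long_cover above 0.3 N), for 0.1 s.
At the end, for the whole second after the job is handed in: The long cover lies at rest in the pocket, released: flat within 4 degrees, on the ledge within 4 mm, its centre within 16 mm of the box's centre, square to the box within 11 degrees (the walls then hold its front end under the lip) (horizontal distance between long_cover and valve_box below 0.016 m and z of long_cover in the frame of valve_box below 0.022 m and angle between long_cover's own z axis and vertical below 0.07 rad and angle between the x axis of long_cover and the x axis of valve_box, either way round below 0.2 rad and linear speed of long_cover below 0.02 m/s); the robot touches nothing.
It fails at once if the short cover is moved more than 30 mm (distance of short_cover from where it was at the start of the episode above 0.03 m).
It also fails if it takes over 42 s, if anything falls off the work surface, if the arm or the gripper's body presses on something with over 40 N, if the wrist force passes 120 N, or if a joint passes its speed limit or range.

## Working session

There is one attempt and no reset: what is moved stays moved. The work goes in short steps, Python scripts to look and compute and a shell command to move; the robot and the scene stay as the last step left them, time stands still between calls to the robot, and variables do not carry over. Pictures are saved under pics/ and viewed, and the job is handed in when it is done.

```bash
ls; mkdir -p pics; python3 - <<'E'
from plant import monitor, imaging, manip
import cv2,numpy as np
s=monitor.read_state();print({k:np.round(v,3).tolist() for k,v in s.items()})
for n in ["scene","top"]:
    print(n,imaging.camera_model(n))
    cv2.imwrite(f"pics/{n}0.png",imaging.grab_frame(n)[:,:,::-1])
print(imaging.camera_model("wrist"))
E
```

```text
pics
{'clock': 0.0, 'joint_positions': [1.144, 0.616, -0.013, 1.425, 0.008, 1.103, -0.04], 'dq': [0.0, -0.001, 0.001, 0.0, -0.002, -0.001, -0.001], 'joint_torque': [0.0, -45.894, 0.209, -16.575, -0.061, 0.02, 0.0], 'tool_pos': [0.253, -0.598, 0.217], 'tcp_rot': [-0.001, 0.98, 0.199, -0.0], 'contact_force': [-0.811, -0.341, 0.219], 'wrist_torque': [-0.054, -0.021, -0.007], 'opening': 0.093}
scene {'mtx': array([[380.78614316,   0.        , 248.81736846],
       [  0.        , 380.78614316, 189.38122972],
       [  0.        ,   0.        ,   1.        ]]), 'k1': -0.003013131931461069, 'eye': array([-0.00497016,  0.35140625,  0.85294451]), 'attitude': array([-0.49626707, -0.16182729,  0.28107659,  0.80531166])}
top {'mtx': array([[499.96677048,   0.        , 248.52294117],
       [  0.        , 499.96677048, 193.34412703],
       [  0.        ,   0.        ,   1.        ]]), 'k1': -0.20750394167241323, 'eye': array([0.41642416, 0.06693504, 1.30967728]), 'attitude': array([ 0.71522329,  0.03594326, -0.03357424, -0.69716318])}
{'mtx': array([[335.03943875,   0.        , 248.59349076],
       [  0.        , 335.03943875, 193.78099144],
       [  0.        ,   0.        ,   1.        ]]), 'k1': -0.08979746098956795, 'hand_eye': array([[ 3.63543882e-04,  9.59076875e-01,  2.83145573e-01,
         7.86453934e-02],
       [ 9.99999891e-01, -2.65659470e-04, -3.84099200e-04,
        -1.42703066e-04],
       [-2.93160357e-04,  2.83145681e-01, -9.59076867e-01,
        -1.64516444e-01],
       [ 0.00000000e+00,  0.00000000e+00,  0.00000000e+00,
         1.00000000e+00]])}
```

View pics/scene0.png

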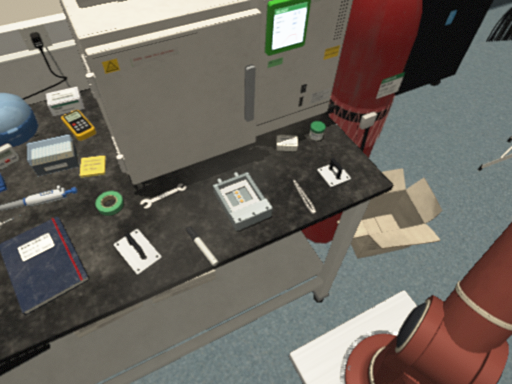

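View pics/top0.png

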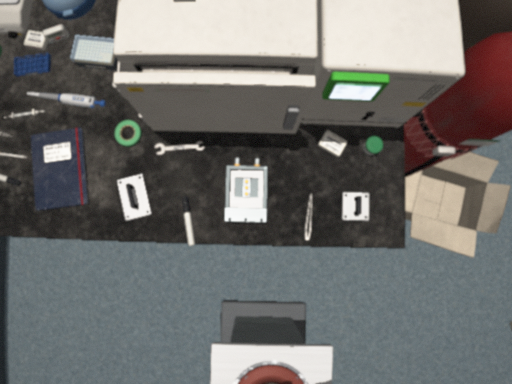

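Scene: box in the middle (top ≈246,193), long cover on the left (134,197), and short cover on the right (355,206). Now I'll measure them.

```bash
cat > h.py <<'E'
from plant import monitor, imaging
import cv2,numpy as np
from scipy.spatial.transform import Rotation as R
def q2R(q): return R.from_quat([q[1],q[2],q[3],q[0]]).as_matrix()
def cam(n,st=None):
    c=imaging.camera_model(n)
    if n=="wrist":
        T=np.eye(4);T[:3,:3]=q2R(st["tcp_rot"]);T[:3,3]=st["tool_pos"];T=T@c["hand_eye"]
        return c["mtx"],c["k1"],T[:3,3],T[:3,:3]
    return c["mtx"],c["k1"],np.array(c["eye"]),q2R(c["attitude"])
def toplane(C,uv,z):
    K,k1,e,Rm=C
    p=cv2.undistortPoints(np.array(uv,float).reshape(-1,1,2),K,np.array([k1,0,0,0,0.]))[:,0]
    d=np.c_[p[:,0],-p[:,1],-np.ones(len(p))]@Rm.T
    return e+d*((z-e[2])/d[:,2])[:,None]
def proj(C,P):
    K,k1,e,Rm=C
    c=(np.atleast_2d(P)-e)@Rm
    x=np.c_[c[:,0],-c[:,1]]/(-c[:,2:])
    r=(x**2).sum(1,keepdims=True); x=x*(1+k1*r)
    return x*[K[0,0],K[1,1]]+[K[0,2],K[1,2]]
E
python3 - <<'E'
from h import *
im=cv2.imread("pics/top0.png");C=cam("top")
g=cv2.cvtColor(im,cv2.COLOR_BGR2GRAY)
for nm,(x0,x1,y0,y1),th in [("long",(105,160,165,230),130),("short",(335,378,183,228),130),("box",(215,278,150,230),110)]:
    m=np.zeros_like(g);m[y0:y1,x0:x1]=(g[y0:y1,x0:x1]>th)*255
    cs,_=cv2.findContours(m,cv2.RETR_EXTERNAL,cv2.CHAIN_APPROX_NONE)
    c=max(cs,key=cv2.contourArea)
    z=0.036 if nm=="box" else 0.006
    P=toplane(C,c[:,0],z)[:,:2]
    r=cv2.minAreaRect((P*1000).astype(np.float32));print(nm,r,np.round(cv2.boxPoints(r)))
    cv2.imwrite("pics/tz_%s.png"%nm,cv2.resize(im[y0-5:y1+5,x0-5:x1+5],None,fx=7,fy=7,interpolation=cv2.INTER_CUBIC))
E
```

```text
long ((528.829345703125, 377.618408203125), (113.34407806396484, 73.28430938720703), 15.734886169433594) [[464. 398.]
 [484. 327.]
 [593. 358.]
 [573. 428.]]
short ((518.727294921875, -208.936767578125), (74.64509582519531, 70.12806701660156), 0.5323538780212402) [[ 481. -174.]
 [ 482. -244.]
 [ 556. -244.]
 [ 556. -174.]]
box ((552.076416015625, 80.52527618408203), (166.93821716308594, 107.97572326660156), 0.03563356027007103) [[469. 134.]
 [469.  26.]
 [636.  27.]
 [636. 135.]]
```

```bash
python3 - <<'E'
import cv2,numpy as np
a=[cv2.imread(f"pics/tz_{n}.png") for n in("long","short","box")]
h=500;a=[cv2.resize(x,(int(x.shape[1]*.55),int(x.shape[0]*.55))) for x in a]
H=max(x.shape[0] for x in a);a=[cv2.copyMakeBorder(x,0,H-x.shape[0],0,5,0) for x in a]
cv2.imwrite("pics/tz.png",np.hstack(a));print(np.hstack(a).shape)
E
```

```text
(346, 750, 3)
```

View pics/tz.png

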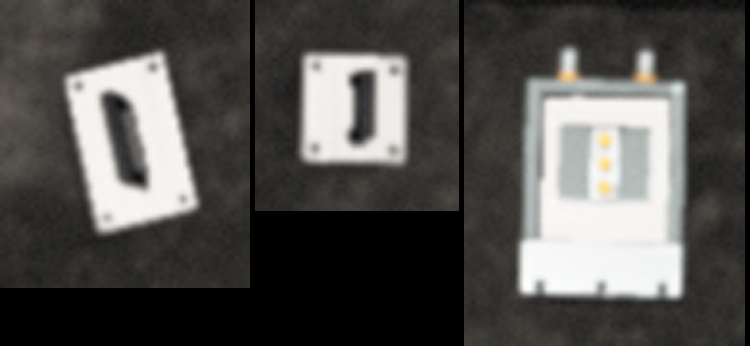

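```bash
python3 -m pendant '{"gripper":[1,1,1,1,1],"slide":[[0.035,0.05,0.006],[0.07,0.1,0.012],[0.104,0.15,0.018],[0.138,0.2,0.024],[0.17,0.25,0.03]],"angular":[[0,0,-0.03],[0,0,-0.05],[0,0,-0.08],[0,0,-0.1],[0,0,-0.13]]}'
python3 -m pendant '{"gripper":[1,1,1,1,1],"slide":[[0.016,0.06,0.002],[0.032,0.12,0.004],[0.048,0.18,0.006],[0.064,0.24,0.008],[0.08,0.3,0.01]],"angular":[[0,0,0],[0,0,0],[0,0,0],[0,0,0],[0,0,0]]}'
```

```text
clock: 0.72
tool_pos: [0.4238, -0.3467, 0.2485]
tcp_rot: [-0.0, 0.991, 0.134, -0.0]
contact_force: [0.2, -0.1, 0.6]
opening: 0.0928
clock: 1.35
tool_pos: [0.503, -0.0468, 0.2585]
tcp_rot: [0.0, 0.991, 0.134, -0.0]
contact_force: [0.7, -1.2, -0.6]
opening: 0.0931
```

```bash
python3 -m pendant '{"gripper":[1,1,1,1,1],"slide":[[0.005,0.06,0],[0.01,0.11,0],[0.01,0.13,0],[0.01,0.13,0],[0.01,0.13,0]],"angular":[[0,0,0],[0,0,0],[0,0,0],[0,0,0],[0,0,0]]}'
cat > snap.py <<'E'
import sys,json
from h import *
n=sys.argv[1];cm=sys.argv[2] if len(sys.argv)>2 else "wrist"
s=monitor.read_state()
json.dump({k:np.array(v).tolist() for k,v in s.items()},open(f"pics/{n}.json","w"))
cv2.imwrite(f"pics/{n}.png",imaging.grab_frame(cm)[:,:,::-1])
E
python3 snap.py box1
```

```text
clock: 1.98
tool_pos: [0.5129, 0.0795, 0.2584]
tcp_rot: [0.001, 0.991, 0.133, -0.0]
contact_force: [0.3, -0.3, -1.0]
opening: 0.093
```

View pics/box1.png

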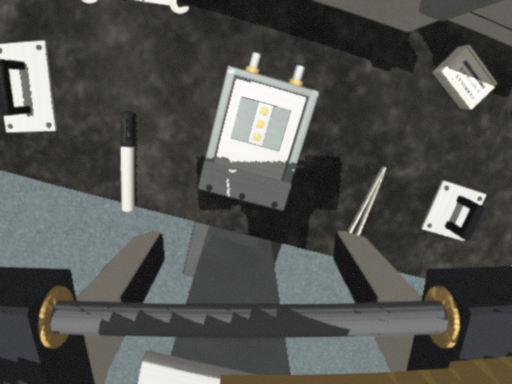

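The box is clear: back rim corners at about (231,67) and (318,92), lip rear edge running from about (208,157) to (298,178). I'll zoom in to pick exact points.

```bash
python3 - <<'E'
import cv2
im=cv2.imread("pics/box1.png")[45:220,185:335]
cv2.imwrite("pics/box1z.png",cv2.resize(im,None,fx=3.4,fy=3.4,interpolation=cv2.INTER_CUBIC))
im=cv2.imread("pics/top0.png")[145:230,210:285]
E
```

```text
(no output)
```

View pics/box1z.png

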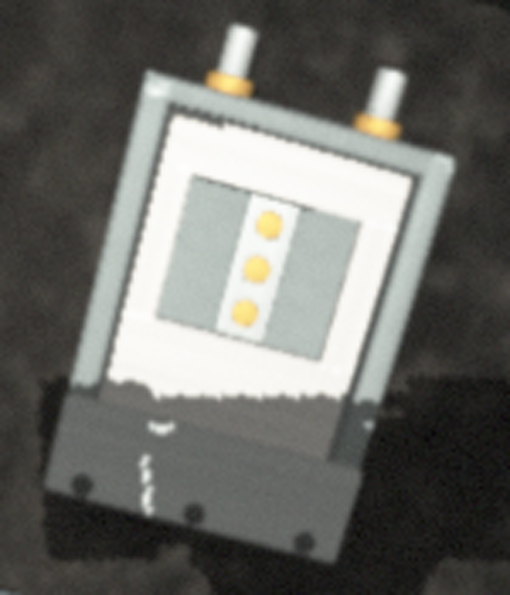

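```bash
python3 - <<'E'
from h import *
import json
s=json.load(open("pics/box1.json"));C=cam("wrist",s)
z=np.array([[150,72],[453,158],[70,392],[358,470],[45,487],[335,563]],float)
uv=(z+.5)/3.4-.5+[185,45]
B=np.array([[72,53,36],[72,-53,36],[-37,53,44],[-37,-53,44],[-72,53,44],[-72,-53,44]])/1e3
W=np.array([toplane(C,[u],b[2])[0] for u,b in zip(uv,B)])
def fit(B,W):
    b=B[:,:2]-B[:,:2].mean(0);w=W[:,:2]-W[:,:2].mean(0)
    a=np.arctan2((b[:,0]*w[:,1]-b[:,1]*w[:,0]).sum(),(b*w).sum())
    Rm=np.array([[np.cos(a),-np.sin(a)],[np.sin(a),np.cos(a)]]);t=W[:,:2].mean(0)-Rm@B[:,:2].mean(0)
    return t,np.degrees(a),(B[:,:2]@Rm.T+t-W[:,:2])*1e3
t,a,r=fit(B,W);print(t,a);print(np.round(r,1))
# long cover from wrist left: visible corners? top check
Ct=cam("top")
z=np.array([[527,80],[685,83],[520,297],[683,297]],float)
E
```

```text
[0.54311846 0.07788577] 0.13547820679179065
[[ 1.3  1.7]
 [ 1.  -1.7]
 [-0.6  1.7]
 [-0.1 -2.4]
 [-1.   1. ]
 [-0.6 -0.2]]
```

```bash
python3 -m pendant '{"gripper":[1,1,1,1,1],"slide":[[0.0,0.06,-0.01],[-0.003,0.12,-0.02],[-0.006,0.18,-0.04],[-0.01,0.24,-0.06],[-0.01,0.28,-0.08]],"angular":[[0,0,0],[0,0,0],[0,0,0],[0,0,0],[0,0,0]]}'
python3 snap.py cov0 >/dev/null
python3 snap.py cov1
```

```text
clock: 2.65
tool_pos: [0.5031, 0.3628, 0.1781]
tcp_rot: [-0.0, 0.991, 0.134, 0.0]
contact_force: [0.8, 0.1, 0.4]
opening: 0.0932
```

View pics/cov1.png

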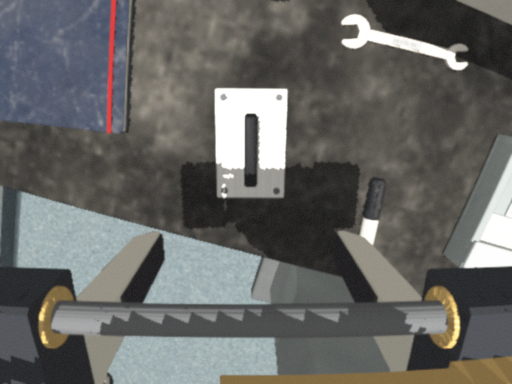

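The long cover spans (215,88) to (286,198) and its bar runs from (251,114) to (251,186), nearly aligned with the tool.

```bash
python3 - <<'E'
from h import *
import json
s=json.load(open("pics/cov1.json"));C=cam("wrist",s)
P=toplane(C,[[215,88],[288,88],[216,198],[285,198]],.006);print(np.round(P,4),P.mean(0))
f,b=P[2:].mean(0),P[:2].mean(0);print("yaw",np.degrees(np.arctan2(*(b-f)[1::-1])),np.linalg.norm(b-f))
H=toplane(C,[[251.5,116],[251.5,184.5]],.05);print("bar",H,H.mean(0))
print("toolx yaw",np.degrees(np.arctan2(*q2R(s["tcp_rot"])[1::-1,0])), s["tool_pos"])
E
```

```text
[[0.5728 0.4238 0.006 ]
 [0.5919 0.3566 0.006 ]
 [0.4662 0.3954 0.006 ]
 [0.486  0.3263 0.006 ]] [0.52922391 0.37552686 0.006     ]
yaw 15.473077764278873 0.11023447195123814
bar [[0.55940784 0.38380539 0.05      ]
 [0.50172959 0.36724646 0.05      ]] [0.53056871 0.37552593 0.05      ]
toolx yaw 15.867402229012685 [0.4998097690863471, 0.36874082147581666, 0.17475809235485953]
```

```bash
python3 - <<'E'
from h import *
import json
for n in ("cov0","cov1"): s=json.load(open(f"pics/{n}.json"));print(s["clock"],s["tool_pos"])
s=monitor.read_state();print(s["clock"],s["tool_pos"],s["contact_force"])
E
```

```text
2.65 [0.5030993448732564, 0.36284818047243855, 0.1780601001857111]
2.7 [0.4998097690863471, 0.36874082147581666, 0.17475809235485953]
2.75 [0.50011702 0.36535505 0.17564405] [-0.57102453  0.64192623 -0.39603673]
```

```bash
python3 -m pendant '{"gripper":[1,1,1,1,1],"slide":[[0.01,0.005,-0.02],[0.02,0.01,-0.04],[0.02,0.01,-0.05],[0.02,0.01,-0.05],[0.02,0.01,-0.05]],"angular":[[0,0,0],[0,0,0],[0,0,0],[0,0,0],[0,0,0]]}'
python3 snap.py cov2; python3 -c "
from h import *
print(monitor.read_state()['tool_pos'])"
```

```text
clock: 3.38
tool_pos: [0.5235, 0.3709, 0.1294]
tcp_rot: [-0.0, 0.991, 0.134, 0.001]
contact_force: [0.2, 0.6, 0.1]
opening: 0.0931
[0.52346335 0.37118204 0.12965275]
```

View pics/cov2.png

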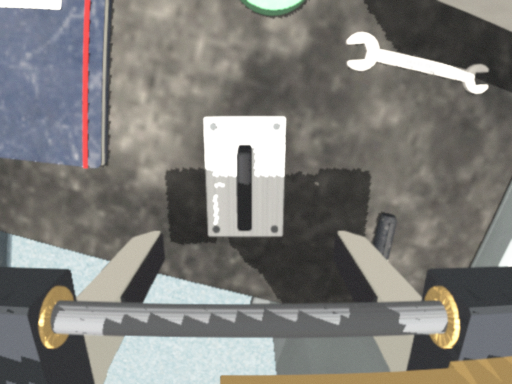

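```bash
python3 - <<'E'
from h import *
import json
s=json.load(open("pics/cov2.json"));C=cam("wrist",s)
P=toplane(C,[[204,117],[286,117],[207,237],[284,237]],.006);print(P.mean(0))
f,b=P[2:].mean(0),P[:2].mean(0);print("yaw",np.degrees(np.arctan2(*(b-f)[1::-1])),np.linalg.norm(b-f))
H=toplane(C,[[245,148],[244.8,230]],.05);print("bar",H,H.mean(0))
print(np.degrees(np.arctan2(*q2R(s["tcp_rot"])[1::-1,0])), s["tool_pos"])
E
```

```text
[0.52900128 0.37550161 0.006     ]
yaw 15.510807867200606 0.10965082519389814
bar [[0.56289229 0.38450135 0.05      ]
 [0.50060717 0.36766835 0.05      ]] [0.53174973 0.37608485 0.05      ]
15.413873081773046 [0.523504075588304, 0.37086598484619987, 0.12943317189044617]
```

```bash
python3 -m pendant '{"gripper":[0.8,0.6,0.6,0.6,0.6],"slide":[[0.006,0.005,-0.04],[0.0065,0.005,-0.08],[0.0065,0.005,-0.1],[0.0065,0.005,-0.104],[0.0065,0.005,-0.104]],"angular":[[0,0,0],[0,0,0],[0,0,0],[0,0,0],[0,0,0]]}' 40
python3 -m pendant '{"gripper":[0,0,0,0,0],"slide":[[0,0,0],[0,0,0],[0,0,0],[0,0,0],[0,0,0]],"angular":[[0,0,0],[0,0,0],[0,0,0],[0,0,0],[0,0,0]]}' 40
```

```text
clock: 4.05
tool_pos: [0.5303, 0.377, 0.0259]
tcp_rot: [-0.001, 0.991, 0.135, 0.001]
contact_force: [-0.2, -0.5, 0.2]
opening: 0.0561
clock: 4.68
tool_pos: [0.5295, 0.3763, 0.0247]
tcp_rot: [-0.0, 0.991, 0.135, 0.0]
contact_force: [-0.4, -0.6, 1.5]
opening: 0.0114
```

```bash
python3 -m pendant '{"gripper":[0,0,0,0,0],"slide":[[0,0,0.02],[0,0,0.06],[0,-0.02,0.1],[0,-0.07,0.12],[0,-0.12,0.12]],"angular":[[0,0,0],[0,0,0],[0,0,-0.08],[0,0,-0.17],[0,0,-0.268]]}'
python3 -m pendant '{"gripper":[0,0,0,0,0],"slide":[[0,-0.06,0],[0,-0.12,0],[0,-0.17,0],[0,-0.18,0],[0,-0.18,0]],"angular":[[0,0,0],[0,0,0],[0,0,0],[0,0,0],[0,0,0]]}'
python3 snap.py held1;python3 snap.py held1s scene
```

```text
clock: 5.3
tool_pos: [0.5309, 0.2562, 0.148]
tcp_rot: [-0.001, 1.0, -0.0, 0.003]
contact_force: [0.2, -0.2, -1.9]
opening: 0.0117
clock: 5.92
tool_pos: [0.5298, 0.0761, 0.1455]
tcp_rot: [-0.0, 1.0, 0.0, 0.001]
contact_force: [-0.1, 0.6, -2.6]
opening: 0.0117
```

View pics/held1.png

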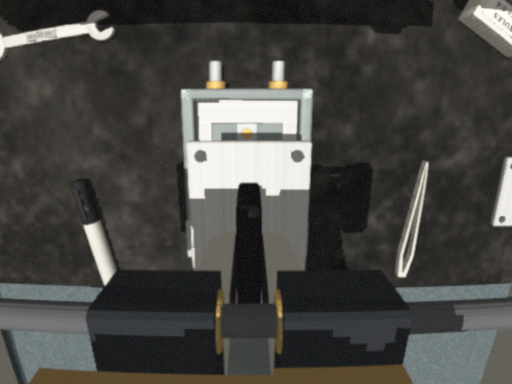

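View pics/held1s.png

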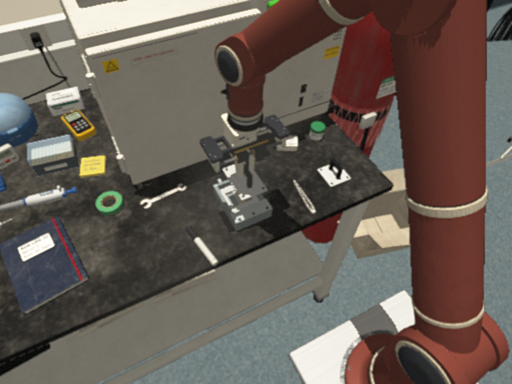

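```bash
python3 - <<'E'
from h import *
import json
s=json.load(open("pics/held1.json"));C=cam("wrist",s)
c=imaging.camera_model("wrist");H=c["hand_eye"]
P=toplane((c["mtx"],c["k1"],H[:3,3],H[:3,:3]),[[187,142],[311,142]],.0187);print("plate rear corners in tool",P)
B=toplane(C,[[181.5,90.5],[313,90.5]],.036);print("box rim back",B,B.mean(0)); print(s["tool_pos"])
E
```

```text
plate rear corners in tool [[ 0.05411895 -0.03371592  0.0187    ]
 [ 0.05414485  0.034244    0.0187    ]]
box rim back [[0.61273336 0.12919404 0.036     ]
 [0.61278835 0.02521072 0.036     ]] [0.61276086 0.07720238 0.036     ]
[0.529762637520831, 0.07605912725204307, 0.1454767005082415]
```

Cover is held square and centred in the hand. Now I'll tilt it front edge down by 13° behind the lip, staying above the box.

```bash
python3 -m pendant '{"gripper":[0,0,0,0,0],"slide":[[0.01,0.001,0],[0.02,0.0015,-0.01],[0.031,0.0015,-0.03],[0.031,0.0015,-0.045],[0.031,0.0015,-0.045]],"angular":[[0,-0.09,0],[0,-0.18,0],[0,-0.227,0],[0,-0.227,0],[0,-0.227,0]]}'
python3 snap.py til1; python3 snap.py til1s scene
cat > st.py <<'E'
from h import *
s=monitor.read_state();Rm=q2R(s["tcp_rot"]);p=s["tool_pos"]
c=p+Rm@[-.0005,0,.0247];u=Rm[:,0]
box=np.array([.542,.0775,0])
print("t",s["clock"],"tcp",np.round(p,4),"tilt",np.round(np.degrees(np.arcsin(u[2])),1),"yaw",np.round(np.degrees(np.arctan2(u[1],u[0])),1),"roll",np.round(np.degrees(np.arcsin(Rm[2,1])),1))
print("c",np.round((c-box)*1e3,1),"front",np.round((c-.055*u-box)*1e3,1),"rear",np.round((c+.055*u-box)*1e3,1),"F",np.round(s["contact_force"],1),"open",s["opening"])
E
python3 st.py
```

```text
clock: 6.65
tool_pos: [0.5593, 0.0802, 0.0985]
tcp_rot: [-0.0, 0.994, 0.003, 0.112]
contact_force: [0.4, 0.1, -1.5]
opening: 0.0118
t 6.75 tcp [0.5608 0.0795 0.1   ] tilt 13.0 yaw 0.2 roll -0.0
c [23.9  2.1 75.9] front [-29.7   1.8  63.4] rear [77.5  2.3 88.3] F [ 0.7  0.2 -1.9] open 0.011597473365703525
```

View pics/til1.png

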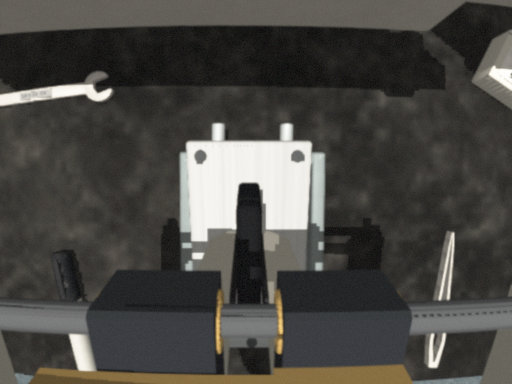

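The plate is about 3 mm left of centre between the walls (left gap at cols 181–187, right gap at 311–325), so I'll shift right while lowering.

```bash
python3 -m pendant '{"gripper":[0,0,0,0,0],"slide":[[0,-0.0025,-0.01],[0,-0.0025,-0.02],[0,-0.0025,-0.03],[0,-0.0025,-0.034],[0,-0.0025,-0.034]],"angular":[[0,0,0],[0,0,0],[0,0,0],[0,0,0],[0,0,0]]}'
python3 st.py; python3 snap.py low1; python3 snap.py low1s scene; python3 - <<'E'
import cv2,numpy as np
a=cv2.imread("pics/low1.png");b=cv2.imread("pics/low1s.png")[150:250,190:300]
cv2.imwrite("pics/low1c.png",np.hstack([cv2.resize(a[100:384,100:400],(420,398)),cv2.resize(b,(372,398),interpolation=cv2.INTER_CUBIC)]))
E
```

```text
clock: 7.38
tool_pos: [0.5603, 0.0753, 0.0651]
tcp_rot: [0.0, 0.994, 0.001, 0.113]
contact_force: [1.0, -0.2, -1.4]
opening: 0.0114
t 7.375 tcp [0.5603 0.0753 0.0651] tilt 13.0 yaw 0.1 roll 0.0
c [23.3 -2.2 41. ] front [-30.3  -2.3  28.6] rear [76.9 -2.1 53.3] F [ 1.  -0.2 -1.4] open 0.011363102324027083
```

View pics/low1c.png

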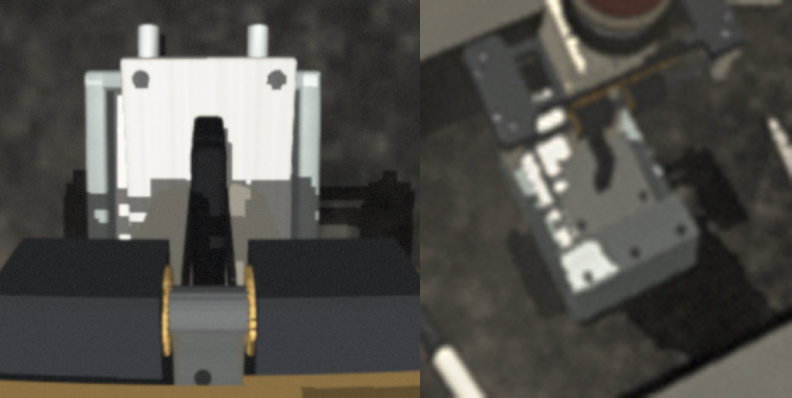

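```bash
python3 -m pendant '{"gripper":[0,0,0,0,0],"slide":[[0,0.002,-0.003],[0,0.002,-0.006],[0,0.002,-0.007],[-0.004,0.002,-0.007],[-0.008,0.002,-0.007]],"angular":[[0,0,0],[0,0,0],[0,0,0],[0,0,0],[0,0,0]]}'
python3 st.py; python3 -m pendant '{"gripper":[0,0,0,0,0],"slide":[[-0.004,0,0],[-0.008,0,0],[-0.012,0,0],[-0.012,0,0],[-0.012,0,0]],"angular":[[0,0,0],[0,0,0],[0,0,0],[0,0,0],[0,0,0]]}'
python3 st.py; python3 snap.py low2; python3 snap.py low2s scene; python3 - <<'E'
import cv2,numpy as np
a=cv2.imread("pics/low2.png");b=cv2.imread("pics/low2s.png")[150:250,190:300]
cv2.imwrite("pics/low2c.png",np.hstack([cv2.resize(a[100:384,100:400],(420,398)),cv2.resize(b,(372,398),interpolation=cv2.INTER_CUBIC)]))
E
```

```text
clock: 8.1
tool_pos: [0.5521, 0.0773, 0.0587]
tcp_rot: [0.0, 0.994, 0.001, 0.113]
contact_force: [-0.7, 0.4, -1.6]
opening: 0.0117
t 8.1 tcp [0.5521 0.0773 0.0587] tilt 13.0 yaw 0.1 roll 0.0
c [15.2 -0.2 34.5] front [-38.4  -0.3  22.1] rear [68.8 -0.1 46.9] F [-0.7  0.4 -1.6] open 0.011748350928463967
clock: 8.72
tool_pos: [0.5408, 0.0773, 0.0587]
tcp_rot: [0.0, 0.994, 0.001, 0.113]
contact_force: [0.1, -0.8, -2.3]
opening: 0.0116
t 8.725 tcp [0.5408 0.0773 0.0587] tilt 13.0 yaw 0.1 roll 0.0
c [ 3.8 -0.2 34.5] front [-49.7  -0.3  22.1] rear [57.4 -0.1 46.9] F [ 0.1 -0.8 -2.3] open 0.011637087099460179
```

View pics/low2c.png

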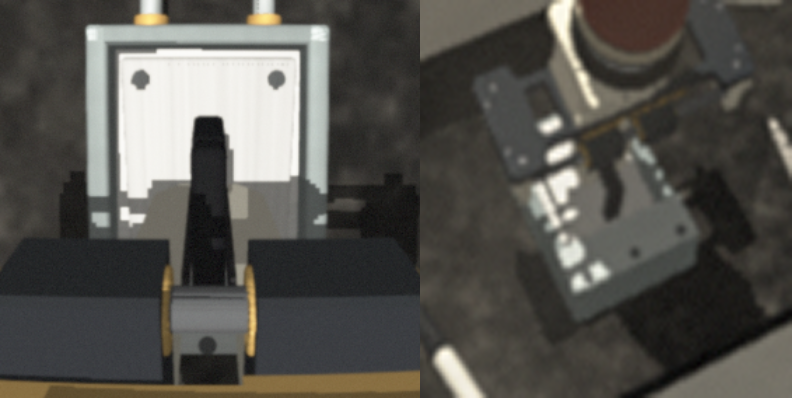

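Front edge is under the lip with no contact force, and the rear is inside the walls and centred. Swinging down.

```bash
python3 -m pendant '{"gripper":[0,0,0,0,0],"slide":[[0.001,0,-0.003],[0.002,0,-0.006],[0.003,0,-0.008],[0.003,0,-0.008],[0.003,0,-0.008]],"angular":[[0,0.04,0],[0,0.08,0],[0,0.122,0],[0,0.122,0],[0,0.122,0]]}'
python3 st.py;python3 -m pendant '{"gripper":[0,0,0,0,0],"slide":[[0.0005,0,-0.002],[0.001,0,-0.004],[0.0015,0,-0.006],[0.0015,0,-0.007],[0.0015,0,-0.007]],"angular":[[0,0.03,0],[0,0.06,0],[0,0.09,0],[0,0.105,0],[0,0.105,0]]}'
python3 st.py; python3 snap.py low3
```

```text
clock: 9.45
tool_pos: [0.5431, 0.0772, 0.0505]
tcp_rot: [0.0, 0.999, 0.001, 0.052]
contact_force: [0.5, 0.5, -0.7]
opening: 0.0115
t 9.45 tcp [0.5431 0.0772 0.0505] tilt 6.0 yaw 0.1 roll 0.0
c [ 3.2 -0.3 25.9] front [-51.5  -0.4  20.2] rear [57.9 -0.2 31.7] F [ 0.5  0.5 -0.7] open 0.011546448246713518
clock: 10.07
tool_pos: [0.5448, 0.0773, 0.0435]
tcp_rot: [0.0, 1.0, 0.001, 0.0]
contact_force: [-0.1, -0.5, -2.4]
opening: 0.0115
t 10.075 tcp [0.5448 0.0773 0.0435] tilt 0.0 yaw 0.1 roll 0.0
c [ 2.4 -0.2 18.8] front [-52.6  -0.3  18.8] rear [57.4 -0.1 18.8] F [-0.1 -0.5 -2.4] open 0.011548641802192552
```

View pics/low3.png

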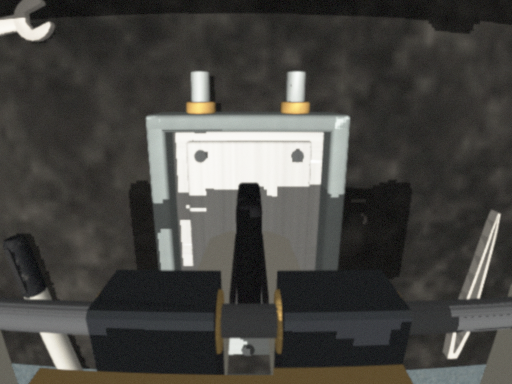

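Flat in the pocket, about 1 mm above the ledge. I'll lower it until contact.

```bash
python3 -m pendant '{"gripper":[0,0,0,0,0],"slide":[[0,0,-0.0005],[0,0,-0.001],[0,0,-0.0013],[0,0,-0.0013],[0,0,-0.0013]],"angular":[[0,0,0],[0,0,0],[0,0,0],[0,0,0],[0,0,0]]}'
python3 st.py
```

```text
clock: 10.75
tool_pos: [0.5448, 0.0773, 0.0426]
tcp_rot: [-0.0, 1.0, 0.001, -0.0]
contact_force: [-1.9, 0.2, 2.4]
opening: 0.0117
t 10.75 tcp [0.5448 0.0773 0.0426] tilt -0.0 yaw 0.1 roll -0.0
c [ 2.3 -0.2 17.9] front [-52.7  -0.3  17.9] rear [57.3 -0.1 17.9] F [-1.9  0.2  2.4] open 0.011687949368389721
```

```bash
python3 -m pendant '{"gripper":[0.4,0.4,0.4,0.4,0.4],"slide":[[0,0,0],[0,0,0],[0,0,0],[0,0,0],[0,0,0]],"angular":[[0,0,0],[0,0,0],[0,0,0],[0,0,0],[0,0,0]]}'
python3 -m pendant '{"gripper":[0.4,0.4,0.4,0.4,0.4],"slide":[[0,0,0.02],[0,0,0.06],[-0.01,0,0.11],[-0.02,0,0.15],[-0.02,0,0.15]],"angular":[[0,0,0],[0,0,0],[0,0,0],[0,0,0],[0,0,0]]}'
python3 snap.py end1
```

```text
clock: 11.38
tool_pos: [0.545, 0.0773, 0.0423]
tcp_rot: [-0.0, 1.0, 0.001, 0.0]
contact_force: [1.3, 1.1, -0.3]
opening: 0.0372
clock: 12.0
tool_pos: [0.5265, 0.0778, 0.1956]
tcp_rot: [-0.001, 1.0, 0.001, 0.004]
contact_force: [0.1, -0.2, -0.8]
opening: 0.0374
```

View pics/end1.png

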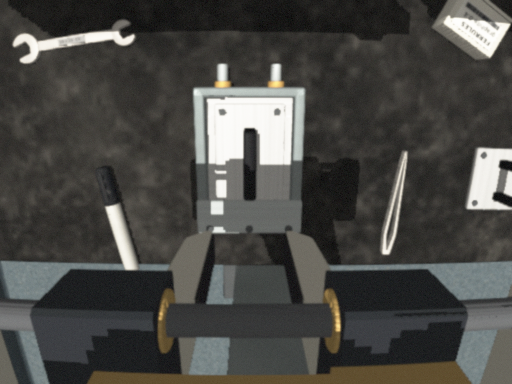

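The cover lies in the pocket with its bar at col 250, rows 128–199, and its front hidden under the lip (row 200). One quick check of position and of the short cover, then I hand in.

```bash
python3 snap.py end2; python3 snap.py endtop top; python3 - <<'E'
from h import *
import json
s=json.load(open("pics/end2.json"));C=cam("wrist",s);print(s["tool_pos"],s["contact_force"])
im=cv2.imread("pics/end2.png");g=cv2.cvtColor(im,cv2.COLOR_BGR2GRAY)
c=imaging.camera_model("wrist")
H=toplane(C,[[250,129],[250,198]],.068);B=toplane(C,[[194,89],[305,89]],.036)
print("bar mid",H.mean(0),"box centre from rear rim",B.mean(0)-[.072,0,0])
a=cv2.imread("pics/top0.png")[183:228,335:378].astype(int);b=cv2.imread("pics/endtop.png")[183:228,335:378].astype(int)
print("short cover mean diff",abs(a-b).mean())
cv2.imwrite("pics/end2z.png",cv2.resize(im[70:250,170:330],None,fx=3.3,fy=3.3,interpolation=cv2.INTER_CUBIC))
E
```

```text
[0.5254803827067334, 0.07740444225294749, 0.1935245751718898] [-0.3060544935156243, 0.1474238453761956, 0.4007497888581919]
bar mid [0.54581531 0.0761973  0.068     ] box centre from rear rim [0.53884102 0.07675234 0.036     ]
short cover mean diff 1.8692506459948321
```

View pics/end2z.png

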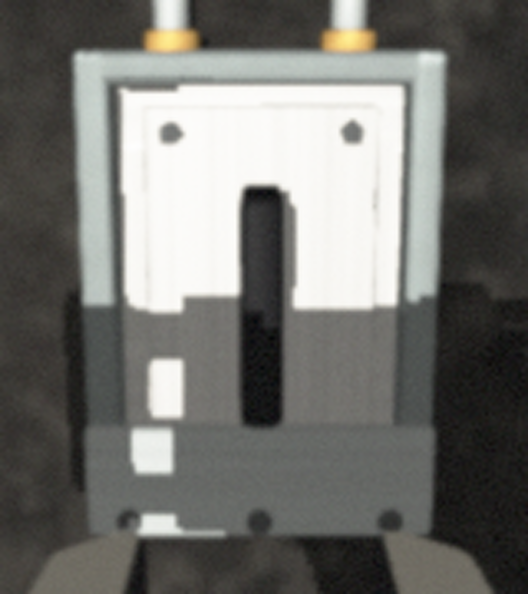

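```bash
python3 -c "
from plant import manip
print(manip.finish_job())"
```

```text
the job is handed in; nothing more can be done
None
```

The valve box is closed with the long cover, and the job was handed in at about 12 s on the clock; the interface gave no verdict.

I gripped the handle at its middle and tilted the cover 13° front edge down. I slid its end about 13 mm under the lip, swung it flat, and pressed it lightly onto the ledge. The force reading shifted about 5 N at contact. I held it there for about 0.3–0.5 s before opening the fingers and lifting the hand clear.

**Last checks:**
- **Cover position:** the wrist view shows the cover flat between the walls, square to the box, with its front under the lip. Its y offset is about 1 mm or less.
- **Disagreement in x:** the arm's pose put the cover about 2 mm behind the box centre, while the final picture gave about 7 mm. Both are inside the 16 mm limit.
- **Short cover:** it looks unmoved in the top view, and the hand never went near it.
- **Contact at the end:** the force reading was near zero, with the hand about 15 cm above the released pose.

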